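# Close the battery bay of a meter

## Robot

A 6-joint arm with a two-finger parallel gripper is mounted at the origin on the work surface. World frame = base frame: x ahead of the robot, y to its left, z up, the work surface at z = 0. Lengths are in mm, angles in rad, forces in N, time in s.
With the tool pointing down it reaches from about 250 to 775 mm from the base axis. Payload 4 kg.
Tool frame: the origin (TCP) lies midway between the tips of the shut fingers; the grasp point (between the pads) lies 19 mm behind it; z points along the fingers, y is the line along which they close (so a half turn about z gives the same grasp; the last joint's range is limited). The gripper opens to 94 mm and grips with 3 to 60 N. Pads are 16 mm wide; open, the fingers measure 119 mm over their backs; the gripper's body (75 mm by 177 mm) begins 78 mm behind the grasp point.
Start: joints at [-1.352, 0.087, 1.371, -0, 1.684, -0.103], TCP at [173.949, -521.787, 205.506] pointing down, gripper open.
Joint ranges: [-3.1, 3.1], [-0.76, 2.03], [0.27, 2.55], [-1.08, 4.22], [0.17, 2.65], [-2.57, 2.57]. Speed limits (rad/s): [2.79, 2.79, 3.14, 3.14, 3.14, 3.14].

## Interface

Orientations are given as a unit quaternion [w, x, y, z].
In Python, from cell import manip gives the robot as it stands.
- The arm moves only by the shell command python3 -m pendant 'ROWS' [OPENING] [FORCE]. ROWS is a JSON object of lists of equal length, an entry for each row: "slide": the shift along the tool's x, y, z in mm, a list of three; "delta_rot": the turn, a rotation vector about the tool's x, y, z in rad, a list of three. In form: {"slide": [[x, y, z], ...], "delta_rot": [[wx, wy, wz], ...]}. A call has 1 to 8 rows; each row shifts and turns the commanded pose from where the row before left it, along the tool's axes as they then stand; what a row does not reach is not made up. A row lasts 1/12 s, in which the tool goes at most 41.7 mm and 7.16 degrees, less where a joint would pass 70% of its speed; a pose out of reach is approached as far as the arm can. A call with a gripper value outside its range is refused whole. OPENING is the closure, from -1 (fully open) to 1 (shut), so that 0 is half open, set as the call begins (- or left out, the last holds). The fingers move at their own pace and stop on an object; FORCE is the grip in N (left out, the last holds). Time passes only in rows, so rows that do not move let the fingers close. It gives the time, the measured TCP pose, the force, the opening and the grip force at its end, in the units of the state.
- manip.get_obs(): the state, without advancing time (a new reading comes with each control period).
- manip.camera(name): name is "scene" or "top" or "wrist"; returns (picture, depth): 420x560x3 uint8, red, green, blue; 420x560 float32, mm along the optical axis (not along the pixel's ray), 0 where there is no reading.
- manip.camera_model(name): a dict with "fovy" (degrees; the focal length in pixels is half the picture's height over the tangent of half this angle, whatever the lens; pixels are square), "cx", "cy" (the principal point, pixels), "k1" (the pictures are not rectified: a ray, as slopes to the right and down, at radius r is drawn at 1 + k1 r^2 times it, then the intrinsics apply), "world_from_camera" (4x4, takes a point from camera to world coordinates). Camera axes: x right, y down, z forward; pixel columns grow to the right and rows downward; lengths in mm; the calibration is good to about 2 mm. A picture is of the moment at which its call begins: read the wrist's pose just before it. camera_model takes no time and is no camera call; for the wrist camera it gives the pose at the moment of the call.
- manip.close_job(): hands the job in; it is judged then, once.
The state is a dict: "time_s": time; "qpos": joint angles; "joint_velocities": joint speeds; "effort": joint torques, N m; "eef_pos": TCP position; "eef_rot": TCP orientation; "wrist_force": force on the tool from outside, world axes, zero at the start; "torque": the same for the moment, N m; "finger_gap": finger opening in mm; "grip_force": force on a finger pad.
Only numpy, scipy, OpenCV 4.12 (cv2) and the standard library are available. Lean on these libraries where they do the work, as an engineer would, in place of code of your own. Each camera call takes 0.05 s, during which the arm holds its last target. There are 200 camera calls.

## Task

The test meter lies face down on the bench with its battery bay open. Fit its loose orange cover: lay it on the meter's back with the red tab leading, start it under the two rails and slide it home until the tab clicks down behind the ledge, then let go. Push firmly but gently, feel for the click rather than forcing the cover against its end stop, and leave the cup, the solder reel and the screwdriver where they are.

Things in the scene. Friction and masses are not known exactly. Their poses are not given: they have to be found in the camera images.
- meter: Handheld test meter lying face down, fixed: yellow shell 202 x 96 mm. Origin: centre of its underside, on the bench; +x is the way the cover slides in, z up. Its grey back is a flat deck at z = 36 mm, 90 mm wide, clear from x = -100 to -30 mm. The bay with two cells is at x = 6 to 54 mm, |y| < 18 mm.
- lay_spot (a point): On the deck (z = 36 mm) at meter x = -62 mm, on the middle line, axes as the meter's: with the cover's origin here it lies flat, wholly before the rails and their lead-ins. Home is 97 mm further along +x (up to 11 mm more or less, since the latch plate with ledge and stops is set differently on each meter).
- rail_mouth (a point): On the deck, midway between the two black rails, at their near end (meter x = -4 mm); axes as the meter's. Rails run 80 mm along +x, inner faces 62 mm apart; lips overhang the cover's edges by 5 mm, underside 7.5 mm and top 11 mm above the deck. In the 24 mm before this point the mouth narrows from 75 to 62 mm; lip lead-ins begin 13 mm before it, rising to 15 mm.
- ledge (a point): Nominal far edge of the ledge (meter x = 76 mm, at deck level). Steel strip 18 mm wide along the middle line: run-on ramp 24 to 15 mm before this edge, step 4 mm high, then a short ramp to the ledge, 6 mm high, its last 1.5 mm flat. Rigid black end stops 0.5 mm beyond stop the cover's nose. The whole latch plate is set up to 10 mm nearer or further: not measured, to be felt.
- cover: Loose orange battery cover, x = -40 to +40.5 mm, 60 mm wide in y, plate 6 mm thick, about 70 g, lying right way up on the bench. Origin: centre of its underside. +x is its leading end, to point along the meter's +x: there the red tab, x = 20 to 46 mm, 16 mm wide, top 10 mm above the underside. Once it is under the rails, the contact force between cover and meter must stay below 16 N.
- cover_grip (a point): Centre of the cover's black grip bar: 20 mm behind the cover's origin (its -x), 16 mm above its underside; axes as the cover's. Bar 14 mm (x) by 36 mm (y) by 20 mm high (6 to 26 mm above the underside), free to be pinched along x (pinched along y, the fingers would pass close over the rails).
- cover_tab (a joint): Springy red tab of the cover, angle in rad: 0 relaxed, growing as its tip is bent up, about 0.1 on the 4 mm step, 0.2 on the ledge, near 0 again once dropped behind it. Sliding home it meets the run-on about 25 mm and the ledge about 10 mm before the stops; the push to climb each is some 2 to 5 N and 4 to 9 N. It eases on the ledge's top; the tab drops 2 to 4 mm before the rigid stops.
- steel_cup: Bystander: open steel cup, 72 mm across, 85 mm high, upright. Origin: centre of its underside. It stands on one side of the meter and the cover lies on the other, either way round.
- solder_reel: Bystander: reel of solder, 60 mm across, 38 mm high, standing flat. Origin: centre of its underside.
- screwdriver: Bystander: screwdriver 170 mm long with a red handle, lying on the bench. Origin: under the middle of its length; it lies along its x axis.
Mind the look-alikes: they are no part of the job. Of the things that look like the cover, the largest one is meant. Several things look just like the meter: the one meant starts farthest to the robot's left.

How it is judged:
By the outcome, as a careful person would: the job done as asked, in the order asked, and still so for the second after the job is handed in, with the robot touching nothing.
It also fails if it takes over 61 s, if anything falls off the work surface, if the arm or the gripper's body presses on something with over 40 N, if the wrist force passes 120 N, or if a joint passes its speed limit or range.

## Working session

There is one attempt and no reset: what is moved stays moved. The work goes in short steps, Python scripts to look and compute and a shell command to move; the robot and the scene stay as the last step left them, time stands still between calls to the robot, and variables do not carry over. Pictures are saved under pics/ and viewed, at most 11 in all, crops included, and the job is handed in when it is done.

```bash
ls; mkdir -p pics; python3 - <<'E'
from cell import manip
import cv2,numpy as np
for n in("top","scene"):
    p,d=manip.camera(n); cv2.imwrite(f"pics/{n}0.png",p[:,:,::-1]); np.savez(f"{n}0.npz",p=p,d=d)
    m=manip.camera_model(n); print(n,{k:(np.round(v,3).tolist()) for k,v in m.items()})
print(manip.get_obs())
E
```

```text
pics
top {'fovy': 52.924, 'cx': 277.069, 'cy': 209.843, 'k1': 0.012, 'world_from_camera': [[0.003, -0.985, 0.174, 315.218], [-1.0, -0.0, 0.014, 57.314], [-0.013, -0.174, -0.985, 1209.762], [0.0, 0.0, 0.0, 1.0]]}
scene {'fovy': 46.657, 'cx': 284.385, 'cy': 207.066, 'k1': -0.115, 'world_from_camera': [[-0.633, 0.401, -0.662, 1338.652], [0.774, 0.333, -0.538, 728.474], [0.005, -0.853, -0.521, 713.384], [0.0, 0.0, 0.0, 1.0]]}
{'time_s': 0.1, 'qpos': array([-1.35209163e+00,  8.79000858e-02,  1.37206762e+00,  1.43176193e-05,
        1.68355073e+00, -1.03107194e-01]), 'joint_velocities': array([-7.19272290e-05, -1.98920646e-03, -2.71749031e-03, -2.11035268e-03,
       -3.47955989e-03, -3.18952596e-04]), 'effort': array([ 2.00540329e-03, -3.41253269e+01, -3.03300512e+01,  7.20072258e-02,
        3.04443925e-02, -9.87595422e-05]), 'eef_pos': array([ 173.85255712, -521.31031356,  204.42881785]), 'eef_rot': array([-9.61692949e-04,  9.87081959e-01,  1.60213230e-01, -4.85206102e-05]), 'wrist_force': array([-0.28117115, -0.16177686,  0.09443333]), 'torque': array([ 0.02362411,  0.02526798, -0.00947325]), 'grip_force': 0.0, 'finger_gap': 93.53977006990408}
```

View pics/top0.png

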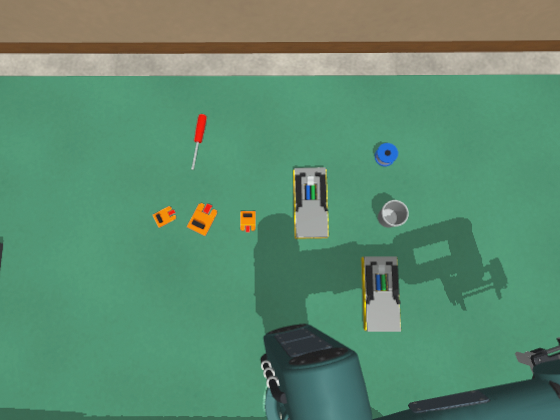

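View pics/scene0.png

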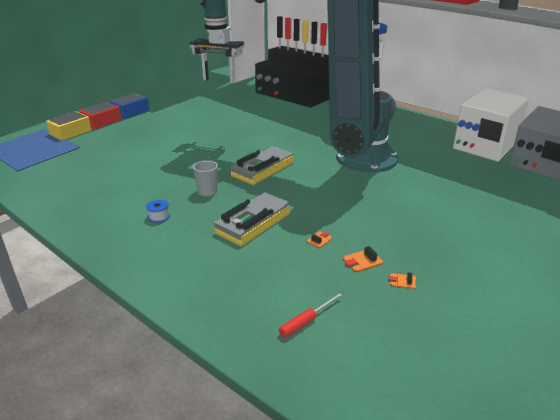

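Cover candidates in the top view are (164,216), (203,219) and (248,220). The middle one is the largest. The meter candidates are (311,203) and (381,294); the left one, (311,203), is meant, with its bay towards the top, so it slides roughly along world +x. Next: a rough measurement and a close crop.

```bash
cat > h.py <<'E'
import numpy as np,cv2
from cell import manip
def cast(m,uv,z):
    """pixels -> world points on plane z"""
    f=210/np.tan(np.radians(m["fovy"])/2); uv=np.atleast_2d(np.float64(uv))
    K=np.array([[f,0,m["cx"]],[0,f,m["cy"]],[0,0,1]])
    s=cv2.undistortPoints(uv[:,None],K,np.array([m["k1"],0,0,0.]))[:,0]
    T=np.array(m["world_from_camera"]); r=np.c_[s,np.ones(len(s))]@T[:3,:3].T
    return T[:3,3]+r*((z-T[2,3])/r[:,2])[:,None]
def blobs(mask,amin=30):
    cs,_=cv2.findContours(mask.astype(np.uint8),cv2.RETR_EXTERNAL,cv2.CHAIN_APPROX_NONE)
    return sorted([c[:,0] for c in cs if cv2.contourArea(c)>=amin],key=lambda c:-cv2.contourArea(c))
def rect(P):
    (c,s,a)=cv2.minAreaRect(np.float32(P[:,:2])); b=cv2.boxPoints((c,s,a))
    e=max([b[1]-b[0],b[2]-b[1]],key=np.linalg.norm); return np.round(c,1),np.round(s,1),round(float(np.arctan2(e[1],e[0])),3)
def hsv(p): return cv2.split(cv2.cvtColor(p,cv2.COLOR_RGB2HSV).astype(int)) if 0 else [x.astype(int) for x in cv2.split(cv2.cvtColor(p,cv2.COLOR_RGB2HSV))]
E
python3 - <<'E'
from h import *
p=np.load("top0.npz")["p"]; m=manip.camera_model("top"); h,s,v=hsv(p)
for n,k,z in(("orange",(h>8)&(h<18)&(s>180)&(v>120),6),("yellow",(h>19)&(h<32)&(s>150),36),("red",((h<5)|(h>175))&(s>170)&(v>100),10)):
    for c in blobs(k,8): print(n,c.mean(0),rect(cast(m,c,z)))
g=(s<40)&(v>110)
for c in blobs(g,300): print("grey",c.mean(0),rect(cast(m,c,36)))
cv2.imwrite("pics/crop.png",cv2.resize(p[140:260,140:340,::-1],None,fx=4,fy=4,interpolation=2))
E
```

```text
orange [202.52542373 218.13559322] (array([502.5, 291.2]), array([59.3, 78.8]), -0.457)
orange [164.60526316 215.38157895] (array([510. , 401.1]), array([41.6, 54.8]), -1.069)
orange [247.54166667 216.75      ] (array([507.5, 159.8]), array([35.1, 37.8]), -1.57)
yellow [363.53424658 293.5       ] (array([ 293.7, -162.2]), array([194.7,   7.1]), 0.006)
yellow [293.35483871 177.74193548] (array([617.3,  27. ]), array([ 2.9, 44.2]), -0.004)
yellow [294.31578947 218.        ] (array([500.4,  24.6]), array([  2.8, 108.2]), -0.004)
red [199.9047619  128.15873016] (array([777.2, 305.6]), array([24.1, 88.2]), -0.137)
red [207.22727273 208.04545455] (array([533.2, 276.8]), array([14.3, 25.9]), -0.489)
red [171.07142857 212.07142857] (array([521. , 380.2]), array([ 9.3, 16.7]), -1.092)
red [247.14285714 228.5       ] (array([473.5, 158.8]), array([14.5,  8.6]), 0.015)
grey [279.5         63.98017241] (array([968.3,  75.7]), array([1679.2,   71.4]), 1.569)
grey [310.37229437 198.51515152] (array([548.5, -19.6]), array([199.2,  89. ]), 0.006)
grey [382.72377622 288.58741259] (array([ 292.6, -211.6]), array([197.2,  89.3]), 0.003)
grey [394.55405405 212.62162162] (array([ 514.6, -257.4]), array([74.1, 73.2]), 0.0)
```

View pics/crop.png

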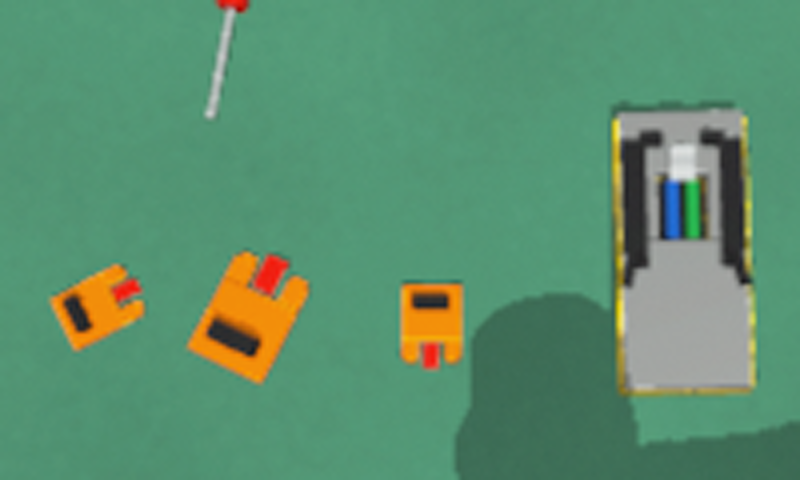

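The crop shows the chosen cover at crop (248,317), clearly the largest, with its tab pointing up and to the right. The meter is at crop (685,250), with its bay and steel ledge at the top. I'll move over the meter and look with the wrist camera.

```bash
python3 -m pendant '{"slide": [[26.3,-24.2,-3],[26.3,-24.2,-3],[26.3,-24.2,-3],[26.3,-24.2,-3],[26.3,-24.2,-3],[26.3,-24.2,-3],[26.3,-24.2,-3],[26.3,-24.2,-3]], "delta_rot": [[0,0,0],[0,0,0],[0,0,0],[0,0,0],[0,0,0],[0,0,0],[0,0,0],[0,0,0]]}' -1
python3 -m pendant '{"slide": [[26.3,-24.2,-3],[26.3,-24.2,-3],[26.3,-24.2,-3],[26.3,-24.2,-3],[26.3,-24.2,-3],[26.3,-24.2,-3],[26.3,-24.2,-3],[26.3,-24.2,-3]], "delta_rot": [[0,0,0],[0,0,0],[0,0,0],[0,0,0],[0,0,0],[0,0,0],[0,0,0],[0,0,0]]}'
python3 -m pendant '{"slide": [[0,0,0],[0,0,0],[0,0,0],[0,0,0],[0,0,0],[0,0,0],[0,0,0],[0,0,0]], "delta_rot": [[0,0,-0.12],[0,0,-0.12],[0,0,-0.12],[0,0,-0.12],[0,0,-0.12],[0,0,-0.12],[0,0,-0.12],[0,0,-0.12]]}'
python3 -m pendant '{"slide": [[0,0,0],[0,0,0],[0,0,0],[0,0,0],[0,0,0]], "delta_rot": [[0,0,-0.12],[0,0,-0.12],[0,0,-0.05],[0,0,0],[0,0,0]]}'
cat >> h.py <<'E'
from scipy.spatial.transform import Rotation as R
def tool():
    o=manip.get_obs(); q=o["eef_rot"]; return o,R.from_quat([*q[1:],q[0]])
def goto(p,yaw=None):
    """tool-axis shift to p (before turning) and rotvec (tool axes) to point down with tool y at yaw"""
    o,r=tool(); d=r.inv().apply(np.array(p)-o["eef_pos"]); print("pos",np.round(o["eef_pos"],1),"slide",np.round(d,1))
    if yaw is not None:
        t=R.from_matrix(np.array([[-np.sin(yaw),np.cos(yaw),0],[np.cos(yaw),np.sin(yaw),0],[0,0,-1]]).T.T).as_matrix()
        y=np.array([np.cos(yaw),np.sin(yaw),0]); z=np.array([0,0,-1]); t=np.c_[np.cross(y,z),y,z]
        print("rot",np.round((r.inv()*R.from_matrix(t)).as_rotvec(),4))
    print("t",round(o["time_s"],2),"F",np.round(o["wrist_force"],2),"T",np.round(o["torque"],2),"gap",round(o["finger_gap"],1),"grip",round(o["grip_force"],1))
E
python3 - <<'E'
from h import *
goto([450,-20,250],0)
m=manip.camera_model("wrist");p,d=manip.camera("wrist");cv2.imwrite("pics/w1.png",p[:,:,::-1]); np.savez("w1.npz",p=p,d=d,m=m)
print({k:np.round(v,3).tolist() for k,v in m.items()})
E
```

```text
time_s: 0.77
eef_pos: [312.6, -269.8, 229.2]
eef_rot: [-0.0, 0.987, 0.16, -0.0]
wrist_force: [0.4, 0.1, 0.2]
finger_gap: 94.2
grip_force: 0.0
time_s: 1.43
eef_pos: [451.0, -19.5, 253.3]
eef_rot: [0.0, 0.987, 0.16, -0.0]
wrist_force: [0.8, -0.7, 0.1]
finger_gap: 93.9
grip_force: 0.0
time_s: 2.1
eef_pos: [450.4, -21.3, 252.9]
eef_rot: [-0.0, 0.8, 0.6, -0.0]
wrist_force: [-0.6, -0.0, -0.1]
finger_gap: 93.5
grip_force: 0.0
time_s: 2.52
eef_pos: [450.5, -21.3, 253.1]
eef_rot: [-0.0, 0.707, 0.707, -0.0]
wrist_force: [0.1, 0.8, -1.3]
finger_gap: 94.1
grip_force: 0.0
pos [450.5 -21.3 253.1] slide [ 1.3 -0.5  3.1]
rot [-0.0008 -0.     -0.0005]
t 2.52 F [ 0.1   0.83 -1.33] T [-0.1  -0.09  0.03] gap 94.1 grip 0.0
{'fovy': 70.535, 'cx': 279.582, 'cy': 212.636, 'k1': -0.029, 'world_from_camera': [[1.0, -0.001, -0.001, 449.917], [-0.001, -0.958, -0.286, 61.749], [-0.001, 0.286, -0.958, 431.23], [0.0, 0.0, 0.0, 1.0]]}
```

View pics/w1.png

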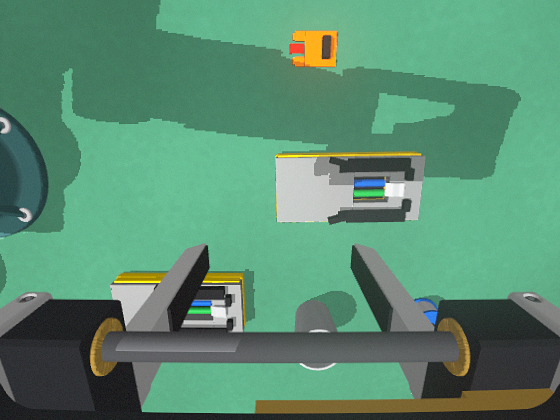

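The wrist view shows the meter: deck from px x 276 to 424, y 153 to 222, with its mouth to the left and the ledge at (396,190). I'll measure it precisely from the deck and rails.

```bash
python3 - <<'E'
from h import *
f=np.load("w1.npz",allow_pickle=True); p=f["p"]; m=f["m"].item(); h,s,v=hsv(p)
k=np.zeros(p.shape[:2],bool); k[140:235,265:440]=1
g=k&(s<45)&(v>90)
cl=cv2.morphologyEx((g|(k&(v<70)&(s<80))).astype(np.uint8),cv2.MORPH_CLOSE,np.ones((9,9)))
c=blobs(cl)[0]; P=cast(m,c,36); print("deck",rect(P),P[:,:2].min(0),P[:,:2].max(0))
c=blobs(g[:, :])[0]; P=cast(m,c,36); Q=P[P[:,0]<P[:,0].min()+65]
def line(S,ax):
    a=np.polyfit(S[:,ax],S[:,1-ax],1); return a
x0=P[:,0].min(); S=Q[(Q[:,0]>x0+6)]
for sg in(1,-1):
    T=S[sg*(S[:,1]-np.median(S[:,1]))>20]; a=np.polyfit(T[:,0],T[:,1],1); print("side",sg,a,np.polyval(a,x0),np.std(T[:,1]-np.polyval(a,T[:,0])))
E=Q[(Q[:,0]<x0+4)]; print("near end",np.polyfit(E[:,1],E[:,0],1),x0,E[:,0].mean())
dk=k&(v<60)&(s<110)
for c in blobs(dk,60): P=cast(m,c,47); print("dark",c.min(0),c.max(0),P[:,:2].min(0).round(1),P[:,:2].max(0).round(1))
w=k&(s<30)&(v>225)
for c in blobs(w,30): P=cast(m,c,42); print("white",P[:,:2].min(0).round(1),P[:,:2].max(0).round(1))
E
```

```text
deck (array([543.7, -24.6]), array([198.6,  92.5]), 0.018) [444.4845179  -71.22081403] [643.34914827  23.41080819]Traceback (most recent call last):
  File "<stdin>", line 12, in <module>
    raise TypeError("expected non-empty vector for x")
TypeError: expected non-empty vector for x
```

```bash
cat > meas.py <<'E'
from h import *
def deck(p,m,box):
    """deck edges by line fits to the grey clear part; box=(r0,r1,c0,c1); image right ~ +x"""
    h,s,v=hsv(p); k=np.zeros(p.shape[:2],bool); r0,r1,c0,c1=box; k[r0:r1,c0:c1]=1
    g=(k&(s<45)&(v>80)).astype(np.uint8)
    c=max(blobs(g),key=cv2.contourArea); P=cast(m,c,36)[:,:2]; x0=np.percentile(P[:,0],1)
    S=P[(P[:,0]>x0+6)&(P[:,0]<x0+62)]; ym=(S[:,1].max()+S[:,1].min())/2
    a=[]
    for sg in(1,-1):
        T=S[sg*(S[:,1]-ym)>25]; b=np.polyfit(T[:,0],T[:,1],1); T=T[abs(T[:,1]-np.polyval(b,T[:,0]))<1.5]; b=np.polyfit(T[:,0],T[:,1],1); a.append(b); print("side",sg,b.round(4),"at",np.polyval(b,x0+35).round(2),len(T))
    E=P[(P[:,0]<x0+3)&(abs(P[:,1]-ym)<38)]; b=np.polyfit(E[:,1],E[:,0],1); print("near end x",np.polyval(b,ym).round(2),"slope",b[0].round(4))
    yaw=(a[0][0]+a[1][0])/2; xn=np.polyval(b,ym); yc=(np.polyval(a[0],xn+35)+np.polyval(a[1],xn+35))/2
    print("xn",xn.round(2),"yc at xn+35",yc.round(2),"yaw",yaw.round(4)); return xn,yc,yaw
E
python3 - <<'E'
from meas import *
f=np.load("w1.npz",allow_pickle=True); p=f["p"]; m=f["m"].item(); d=f["d"]
deck(p,m,(140,235,265,440))
f2=np.load("top0.npz"); mt=manip.camera_model("top")
def dz(d,m,u,v):
    T=np.array(m["world_from_camera"]); ff=210/np.tan(np.radians(m["fovy"])/2); D=d[v-2:v+3,u-2:u+3].mean(); return (T@[ (u-m["cx"])/ff*D,(v-m["cy"])/ff*D,D,1])[:3].round(1)
print("wrist deck",dz(d,m,305,190),"bench",dz(d,m,240,190),"top deck",dz(f2["d"],mt,311,222),"bench",dz(f2["d"],mt,340,180))
h,s,v=hsv(p); 
for c in blobs((h>8)&(h<18)&(s>180)&(v>120),100): print("w small cover",rect(cast(m,c,4)))
E
```

```text
side 1 [0.0351 3.0504] at 19.89 42
side -1 [ 1.25000e-02 -7.39404e+01] at -67.96 40
near end x 445.13 slope -0.0226
xn 445.13 yc at xn+35 -24.02 yaw 0.0238
wrist deck [481.2 -17.3  66.7] bench [390.5 -31.9  -1. ] top deck [488.5 -21.6  36.7] bench [ 6.189e+02 -1.108e+02 -1.000e-01]
```

```bash
python3 - <<'E'
from h import *
f=np.load("w1.npz",allow_pickle=True); p=f["p"]; m=f["m"].item(); d=f["d"]
print(np.round(d[190,230:440:10],0)); print(np.round(d[175,230:440:10],0)); print(np.round(d[120:240:10,300],0)); 
h,s,v=hsv(p); print(h[50,310],s[50,310],v[50,310],h[65,310],s[65,310],v[65,310])
E
```

```text
[440. 441. 441. 442. 441. 404. 404. 405. 404. 405. 403. 404. 404. 413.
 413. 412. 401. 400. 404. 404. 442.]
[436. 436. 435. 435. 435. 399. 399. 398. 398. 398. 398. 401. 399. 397.
 398. 398. 399. 400. 386. 398. 434.]
[413. 417. 420. 424. 393. 396. 400. 405. 407. 414. 416. 459.]
20 231 255 21 226 255
```

Deck depth is consistent (z≈36). The wrist and top cameras differ by about 4 mm, so I'll do the fit relative to one camera. Next, look at the cover with the wrist camera.

```bash
python3 -m pendant '{"slide": [[36.5,2.5,15.4],[36.5,2.5,15.4],[36.5,2.5,15.4],[36.5,2.5,15.4],[36.5,2.5,15.4],[36.5,2.5,15.4],[36.5,2.5,15.4],[36.5,2.5,15.4]], "delta_rot": [[0,0,0],[0,0,0],[0,0,0],[0,0,0],[0,0,0],[0,0,0],[0,0,0],[0,0,0]]}' 0.25
python3 -m pendant '{"slide": [[0,0,0],[0,0,0],[0,0,0],[0,0,0],[0,0,0],[0,0,0]], "delta_rot": [[0,0,0.118],[0,0,0.118],[0,0,0.118],[0,0,0.118],[0,0,0],[0,0,0]]}'
python3 - <<'E'
from h import *
goto([470,271,130],-0.47)
m=manip.camera_model("wrist");p,d=manip.camera("wrist");cv2.imwrite("pics/w2.png",p[:,:,::-1]); np.savez("w2.npz",p=p,d=d,m=m)
h,s,v=hsv(p)
for n,k,z in(("orange",(h>8)&(h<24)&(s>180)&(v>120),6),("red",((h<5)|(h>175))&(s>150)&(v>100),10),("dark",(v<70),26)):
    for c in blobs(k,150): print(n,c.min(0),c.max(0),rect(cast(m,c,z)))
E
```

```text
time_s: 3.23
eef_pos: [470.1, 272.5, 129.4]
eef_rot: [0.0, 0.707, 0.707, 0.0]
wrist_force: [0.4, -1.1, -0.3]
finger_gap: 44.1
grip_force: 0.0
time_s: 3.73
eef_pos: [470.3, 270.6, 130.1]
eef_rot: [0.0, 0.852, 0.524, -0.0]
wrist_force: [0.4, -0.2, -0.5]
finger_gap: 35.2
grip_force: 0.0
pos [470.3 270.6 130.1] slide [ 0.2 -0.5  0.1]
rot [-0.0002  0.0004  0.0014]
t 3.73 F [ 0.41 -0.23 -0.49] T [-0.03  0.01  0.01] gap 35.2 grip 0.0
orange [258 148] [337 206] (array([499.6, 289.7]), array([59.4, 79.8]), -0.452)
orange [216  33] [288 105] (array([506.6, 399.2]), array([41.9, 56.3]), -1.063)
orange [335 255] [371 296] (array([506.3, 160.2]), array([32.3, 43.3]), -1.57)
red [506  19] [559  60] (array([749.4, 306.2]), array([25.1, 51.3]), -0.14)
red [317 170] [342 185] (array([528.9, 275.6]), array([15.3, 26. ]), -0.467)
red [263  75] [284  96] (array([517.8, 378.9]), array([11.1, 18.2]), -1.085)
dark [  0 300] [559 419] (array([381.8,  98. ]), array([185.2, 740.4]), -0.468)
dark [336 301] [489 399] (array([535.1,  44.7]), array([140.5, 181.9]), -0.468)
dark [214 246] [327 335] (array([418.3, 194.4]), array([109.3, 128.5]), -0.452)
```

View pics/w2.png

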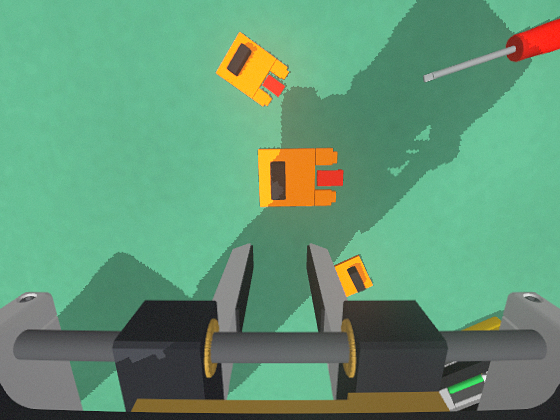

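The wrist view shows the cover at px (300,177), yaw ≈ -0.46, tab to the right, with the bar at (278,180). Fingers are at 35 mm. I'll descend and pinch the bar.

```bash
python3 -m pendant '{"slide": [[7.8,-0.5,20],[7.8,-0.5,20],[7.7,-0.5,20],[7.7,-0.4,20],[0,0,18],[0,0,12],[0,0,8],[0,0,0]], "delta_rot": [[0,0,-0.01],[0,0,0],[0,0,0],[0,0,0],[0,0,0],[0,0,0],[0,0,0],[0,0,0]]}'
python3 - <<'E'
from h import *
goto([482.6,299.1,9],-0.46)
E
```

```text
time_s: 4.45
eef_pos: [481.3, 298.4, 10.3]
eef_rot: [-0.0, 0.85, 0.527, -0.002]
wrist_force: [-0.8, -0.7, -0.0]
finger_gap: 35.3
grip_force: 0.0
pos [481.3 298.4  10.3] slide [1.2 0.8 1.3]
rot [-0.0022  0.0031 -0.0006]
t 4.45 F [-0.78 -0.67 -0.05] T [-0.02 -0.03  0.02] gap 35.3 grip 0.0
```

```bash
python3 -m pendant '{"slide": [[1,0.5,0.5],[0,0,0],[0,0,0],[0,0,0],[0,0,0],[0,0,0],[0,0,0],[0,0,0]], "delta_rot": [[0,0,0],[0,0,0],[0,0,0],[0,0,0],[0,0,0],[0,0,0],[0,0,0],[0,0,0]]}' 1 25
python3 - <<'E'
from h import *
goto([482.6,299.1,90],-0.46)
E
```

```text
time_s: 5.12
eef_pos: [484.3, 300.3, 13.1]
eef_rot: [0.0, 0.85, 0.527, 0.001]
wrist_force: [-0.6, -0.2, 5.4]
finger_gap: 13.7
grip_force: 25.0
pos [484.3 300.3  13.1] slide [ -1.7  -0.9 -76.9]
rot [ 0.0015 -0.0018 -0.0009]
t 5.12 F [-0.64 -0.17  5.37] T [-0.05  0.07  0.03] gap 13.7 grip 25.0
```

```bash
python3 -m pendant '{"slide": [[0,0,-6],[0,0,-14],[0,0,-20],[0,0,-20],[0,0,-20],[0,0,-10],[0,0,0],[0,0,0]], "delta_rot": [[0,0,0],[0,0,0],[0,0,0],[0,0,0],[0,0,-0.11],[0,0,-0.12],[0,0,-0.12],[0,0,-0.11]]}'
python3 - <<'E'
from h import *
goto([464,-22,95],0.0)
E
```

```text
time_s: 5.78
eef_pos: [483.7, 300.0, 102.6]
eef_rot: [0.0, 0.705, 0.709, 0.001]
wrist_force: [-0.2, 0.3, -2.2]
finger_gap: 13.6
grip_force: 25.0
pos [483.7 300.  102.6] slide [-321.9  -21.2    7.5]
rot [ 0.0011 -0.0004  0.0048]
t 5.78 F [-0.22  0.34 -2.19] T [-0.04 -0.11  0.01] gap 13.6 grip 25.0
```

```bash
python3 -m pendant '{"slide": [[-20,-2,0],[-38,-3,0],[-41,-3,0],[-41,-3,0],[-41,-3,0],[-41,-3,0],[-41,-3,0],[-38,-1,0]], "delta_rot": [[0,0,0],[0,0,0],[0,0,0],[0,0,0],[0,0,0],[0,0,0],[0,0,0],[0,0,0]]}'
python3 -m pendant '{"slide": [[-15,0,2],[-6,0,0],[0,0,0],[0,0,0]], "delta_rot": [[0,0,0.005],[0,0,0],[0,0,0],[0,0,0]]}'
python3 - <<'E'
from h import *
goto([464,-22,95],0.0)
m=manip.camera_model("wrist");p,d=manip.camera("wrist");cv2.imwrite("pics/w3.png",p[:,:,::-1]); np.savez("w3.npz",p=p,d=d,m=m)
E
```

```text
time_s: 6.45
eef_pos: [460.8, -3.1, 101.3]
eef_rot: [-0.0, 0.707, 0.707, -0.001]
wrist_force: [0.8, 0.3, -0.8]
finger_gap: 13.9
grip_force: 25.0
time_s: 6.78
eef_pos: [461.8, -21.4, 99.4]
eef_rot: [-0.001, 0.709, 0.705, 0.0]
wrist_force: [-0.2, 0.3, -0.6]
finger_gap: 13.9
grip_force: 25.0
pos [461.8 -21.4  99.4] slide [-0.6  2.2  4.4]
rot [-0.0008 -0.0009 -0.006 ]
t 6.78 F [-0.19  0.25 -0.56] T [-0.03 -0.05 -0.02] gap 13.9 grip 25.0
```

View pics/w3.png

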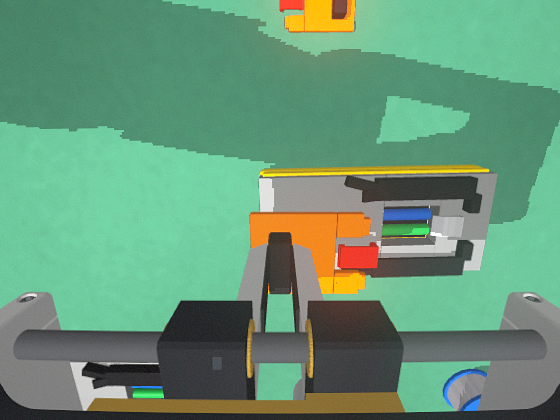

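The wrist view shows the cover in hand: left edge at px column 251, top edge at row 213, tab at (358,257). Beyond it is the meter deck: near end at column 262, top edge at row 176, rails at rows 187 and 262, ledge at (450,226).

```bash
python3 - <<'E'
from h import *
f=np.load("w3.npz",allow_pickle=True); p=f["p"]; m=f["m"].item(); d=f["d"]; h,s,v=hsv(p)
T=np.array(m["world_from_camera"]); ff=210/np.tan(np.radians(m["fovy"])/2)
def hz(r0,r1,c0,c1):
    V,U=np.mgrid[r0:r1,c0:c1]; D=d[r0:r1,c0:c1]; ok=D>0
    s_=cast(m,np.c_[U[ok],V[ok]],-1000)-T[:3,3]; e=s_/np.linalg.norm(s_,axis=1)[:,None]
    dep=e@T[:3,2]; P=T[:3,3]+e*(D[ok]/dep)[:,None]; return np.median(P[:,2]).round(2), np.polyfit(P[:,0],P[:,2],1)[0].round(3),np.polyfit(P[:,1],P[:,2],1)[0].round(3)
print("plate top z",hz(220,270,255,268),hz(218,230,255,330),"deck",hz(182,205,275,330), hz(182,205,275,340),"tab",hz(250,264,343,372))
zt=hz(218,230,255,330)[0]
def edges(cols,rowsrange,mask,rev,z,axis=0):
    out=[]
    for c in cols:
        col=mask[rowsrange[0]:rowsrange[1],c] if axis==0 else mask[c,rowsrange[0]:rowsrange[1]]
        i=np.flatnonzero(col)
        if len(i): out.append((c,rowsrange[0]+(i[-1]+.5 if rev else i[0]-.5)) if axis==0 else (rowsrange[0]+(i[-1]+.5 if rev else i[0]-.5),c))
    P=cast(m,out,z)[:,:2]; 
    a=np.polyfit(P[:,0],P[:,1],1) if axis==0 else np.polyfit(P[:,1],P[:,0],1)
    return a,P
o=(h>8)&(h<24)&(s>180)&(v>110); r=((h<6)|(h>175))&(s>150)&(v>100)
a,P=edges(range(256,330),(205,235),o,False,zt); print("cover +y edge slope",a[0].round(4),"y",P[:,1].mean().round(2))
b,Q=edges(range(218,250),(235,275),o,False,zt,1); print("cover rear x",Q[:,0].mean().round(2),"slope",b[0].round(4))
for nm,mm in(("tab",r),):
    c=[q for q in blobs(mm,200) if 200<q[:,1].mean()<300][0]; print(nm,rect(cast(m,c,zt+4)))
g=(s<45)&(v>80)
a,P=edges(range(275,340),(168,200),g,False,36); print("deck +y edge slope",a[0].round(4),"y",P[:,1].mean().round(2),P[:,0].mean().round(1))
b,Q=edges(range(182,208),(250,290),g,False,36,1); print("deck near x",Q[:,0].mean().round(2),"slope",b[0].round(4),"y",Q[:,1].mean())
k=np.zeros_like(g);k[165:285,335:500]=1; dk=k&(v<65)&(s<110)
for c in blobs(dk,150):
    print("rail",c.min(0),c.max(0)); 
for n,rr in(("up",(170,203)),("lo",(240,285))):
    M=(v<65)&(s<110)
    for rev in(0,1):
        a,P=edges(range(395,455),rr,M,rev,47); print(n,rev,"slope",a[0].round(4),"y@",P[:,0].mean().round(1),np.median(P[:,1]).round(2))
w=k&(s<25)&(v>170)
for c in blobs(w,40): P=cast(m,c,40); print("pale",c.min(0),c.max(0),P[:,:2].min(0).round(1),P[:,:2].max(0).round(1))
E
```

```text
plate top z (np.float64(95.34), np.float64(2.114), np.float64(-1.743)) (np.float64(91.29), np.float64(-0.005), np.float64(0.021)) deck (np.float64(34.95), np.float64(-0.002), np.float64(0.006)) (np.float64(34.95), np.float64(-0.001), np.float64(0.007)) tab (np.float64(94.69), np.float64(-0.009), np.float64(0.009))
cover +y edge slope -0.0031 y 6.22
cover rear x 441.33 slope -0.0117
tab (array([513.6, -23.2]), array([26.7, 19. ]), 0.051)
deck +y edge slope 0.0153 y 21.05 483.7
deck near x 443.8 slope -0.0253 y 5.569546129820976
rail [345 176] [481 212]
up 0 slope 0.0218 y@ 575.4 21.94
up 1 slope 0.0208 y@ 577.8 3.74
lo 0 slope 0.0172 y@ 583.4 -47.08
lo 1 slope 0.0147 y@ 583.6 -48.5
pale [376 216] [463 252] [544. -46.] [617.4 -12.8]
pale [463 240] [484 269] [624.9 -63. ] [640.1 -34.9]
```

The cover is already within about 1 mm of the lay spot; only ~0.02 rad of yaw is missing. I'll correct that and lower.

```bash
python3 -m pendant '{"slide": [[-0.5,0,0],[0,0,12],[0,0,14],[0,0,12],[0,0,6],[0,0,2],[0,0,0],[0,0,0]], "delta_rot": [[0,0,-0.022],[0,0,0],[0,0,0],[0,0,0],[0,0,0],[0,0,0],[0,0,0],[0,0,0]]}'
python3 - <<'E'
from h import *
goto([462,-22,49.1],0.02)
E
```

```text
time_s: 7.5
eef_pos: [462.6, -22.2, 54.4]
eef_rot: [0.0, 0.701, 0.713, 0.0]
wrist_force: [0.1, 0.1, 0.1]
finger_gap: 13.9
grip_force: 25.0
pos [462.6 -22.2  54.4] slide [ 0.2 -0.6  5.3]
rot [ 0.001   0.0002 -0.0029]
t 7.5 F [0.06 0.12 0.13] T [ 0.01 -0.08  0.04] gap 13.9 grip 25.0
```

```bash
for i in 1 2; do python3 -m pendant '{"slide": [[0,0,1],[0,0,1],[0,0,0],[0,0,0]], "delta_rot": [[0,0,0],[0,0,0],[0,0,0],[0,0,0]]}'; done; python3 -m pendant '{"slide": [[0,0,0.5],[0,0,0.5],[0,0,0],[0,0,0]], "delta_rot": [[0,0,0],[0,0,0],[0,0,0],[0,0,0]]}'
```

```text
time_s: 7.83
eef_pos: [462.2, -22.7, 52.0]
eef_rot: [0.0, 0.701, 0.713, 0.0]
wrist_force: [0.6, -0.6, -0.1]
finger_gap: 14.0
grip_force: 25.0
time_s: 8.17
eef_pos: [462.0, -22.6, 49.6]
eef_rot: [-0.0, 0.701, 0.713, -0.0]
wrist_force: [1.1, 0.2, -0.8]
finger_gap: 13.6
grip_force: 25.0
time_s: 8.5
eef_pos: [462.2, -22.7, 49.1]
eef_rot: [0.0, 0.701, 0.713, 0.0]
wrist_force: [-1.2, -0.5, 1.8]
finger_gap: 14.1
grip_force: 25.0
```

```bash
python3 -m pendant '{"slide": [[0,0,0.5],[0,0,0],[0,0,0]], "delta_rot": [[0,0,0],[0,0,0],[0,0,0]]}'
python3 - <<'E'
from h import *
goto([462,-22,49.1],0.02)
m=manip.camera_model("wrist");p,d=manip.camera("wrist");cv2.imwrite("pics/w4.png",cv2.resize(p[120:300,180:540,::-1],None,fx=2.2,fy=2.2,interpolation=2)); np.savez("w4.npz",p=p,d=d,m=m)
E
```

```text
time_s: 8.75
eef_pos: [462.2, -22.7, 49.1]
eef_rot: [0.0, 0.701, 0.713, 0.0]
wrist_force: [-2.4, -0.4, 4.9]
finger_gap: 13.9
grip_force: 25.0
pos [462.2 -22.7  49.1] slide [ 0.7 -0.2  0. ]
rot [ 0.0003  0.0003 -0.004 ]
t 8.75 F [-2.43 -0.37  4.87] T [ 0.01  0.35 -0.03] gap 13.9 grip 25.0
```

View pics/w4.png

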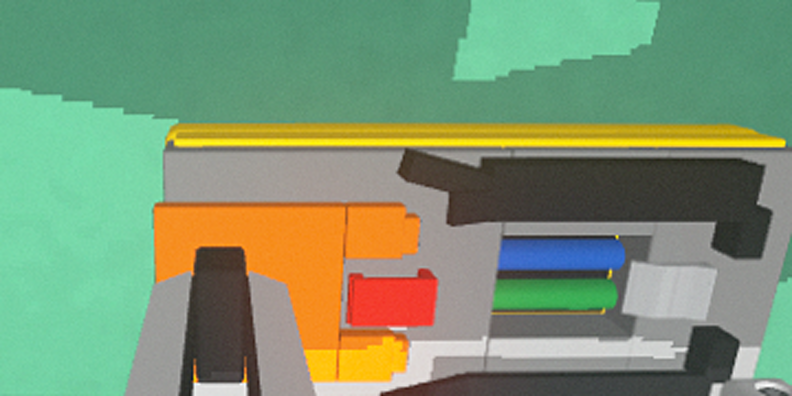

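The cover is down on the deck, between the mouth's flares: top edge at crop row 205, deck edge at row 150. I'll check alignment numerically.

```bash
cat > al.py <<'E'
from h import *
import sys
def al(fn,z0=0,c0=258,c1=330,pl=(205,225)):
    f=np.load(fn,allow_pickle=True); p=f["p"]; m=f["m"].item(); h,s,v=hsv(p)
    def edge(mask,cols,rr,z,rev=0):
        o=[]
        for c in cols:
            i=np.flatnonzero(mask[rr[0]:rr[1],c])
            if len(i): o.append((c,rr[0]+(i[-1]+.5 if rev else i[0]-.5)))
        P=cast(m,o,z)[:,:2]; a=np.polyfit(P[:,0],P[:,1],1); k=abs(P[:,1]-np.polyval(a,P[:,0]))<.8; P=P[k]; return np.polyfit(P[:,0],P[:,1],1),P
    o=(h>8)&(h<24)&(s>180)&(v>110); g=(s<45)&(v>60)
    a,P=edge(o,range(c0,c1),(195,240),42); b,Q=edge(g,range(265,355),(180,200),36)
    r,S=edge((v<60)&(s<110),range(405,520),(185,230),47,1)
    print("cover slope %.4f y %.2f @%.0f"%(a[0],P[:,1].mean(),P[:,0].mean()),"deck slope %.4f y@480 %.2f"%(b[0],np.polyval(b,480)),"lip inner slope %.4f y@585 %.2f n%d"%(r[0],np.polyval(r,585),len(S)))
    print("cover centre y@480 %.2f  deck centre %.2f"%(np.polyval(a,480)-30,np.polyval(b,480)-45))
E
python3 -c "
from al import *
al('w4.npz')"
```

```text
cover slope 0.0283 y 5.70 @470 deck slope 0.0160 y@480 21.60 lip inner slope -0.2572 y@585 -3.25 n3
cover centre y@480 -24.01  deck centre -23.40
```

```bash
python3 -m pendant '{"slide": [[0.4,0,-0.3],[0,1.5,0],[0,2,0],[0,2,0],[0,2,0],[0,2,0],[0,2,0],[0,0,0]], "delta_rot": [[0,0,0],[0,0,0],[0,0,0],[0,0,0],[0,0,0],[0,0,0],[0,0,0],[0,0,0]]}'
python3 -c "
from h import *
goto([462,-22,49.1],0.018)"
```

```text
time_s: 9.47
eef_pos: [473.7, -22.0, 49.1]
eef_rot: [-0.0, 0.701, 0.713, -0.0]
wrist_force: [-2.7, 0.3, 4.9]
finger_gap: 13.3
grip_force: 25.0
pos [473.7 -22.   49.1] slide [  0.1 -11.7   0. ]
rot [-0.0002 -0.     -0.002 ]
t 9.47 F [-2.68  0.28  4.94] T [-0.    0.43 -0.01] gap 13.3 grip 25.0
```

```bash
python3 -m pendant '{"slide": [[0,0,-0.5],[0,1.5,0],[0,2,0],[0,2,0],[0,2,0],[0,1.5,0],[0,0,0],[0,0,0]], "delta_rot": [[0,0,0],[0,0,0],[0,0,0],[0,0,0],[0,0,0],[0,0,0],[0,0,0],[0,0,0]]}'
python3 -c "
from h import *
goto([462,-22,49.1],0.018)"
python3 -m pendant '{"slide": [[0,1.5,0],[0,2,0],[0,2,0],[0,2,0],[0,1.5,0],[0,0,0],[0,0,0]], "delta_rot": [[0,0,0],[0,0,0],[0,0,0],[0,0,0],[0,0,0],[0,0,0],[0,0,0]]}'
python3 - <<'E'
from h import *
goto([462,-22,49.1],0.018)
m=manip.camera_model("wrist");p,d=manip.camera("wrist");cv2.imwrite("pics/w5.png",cv2.resize(p[120:300,180:540,::-1],None,fx=2.2,fy=2.2,interpolation=2)); np.savez("w5.npz",p=p,d=d,m=m)
E
```

```text
time_s: 10.13
eef_pos: [483.1, -21.8, 49.2]
eef_rot: [0.0, 0.701, 0.713, 0.0]
wrist_force: [-1.1, -0.7, 4.1]
finger_gap: 13.6
grip_force: 25.0
pos [483.1 -21.8  49.2] slide [  0.2 -21.1   0. ]
rot [ 0.001   0.     -0.0019]
t 10.13 F [-1.15 -0.74  4.13] T [0.02 0.08 0.05] gap 13.6 grip 25.0
time_s: 10.72
eef_pos: [492.0, -21.7, 49.1]
eef_rot: [0.0, 0.701, 0.713, 0.0]
wrist_force: [-1.7, 0.5, 4.8]
finger_gap: 13.7
grip_force: 25.0
pos [492.  -21.7  49.1] slide [  0.2 -30.   -0. ]
rot [ 0.0009  0.0001 -0.0019]
t 10.72 F [-1.73  0.5   4.77] T [0.03 0.32 0.01] gap 13.7 grip 25.0
```

View pics/w5.png

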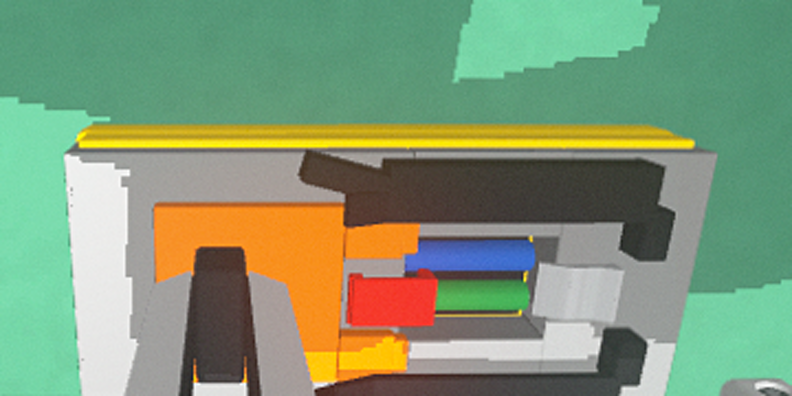

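The cover's front corners are now under both rail lips (crop (345,215) and (340,385)), with low force. Continuing.

```bash
python3 -m pendant '{"slide": [[0,0,-0.5],[0,1.5,0],[0,2,0],[0,2,0],[0,2,0],[0,1.5,0],[0,0,0],[0,0,0]], "delta_rot": [[0,0,0],[0,0,0],[0,0,0],[0,0,0],[0,0,0],[0,0,0],[0,0,0],[0,0,0]]}' | grep -E "pos|wrist"
python3 -m pendant '{"slide": [[0,1.5,0],[0,2,0],[0,2,0],[0,2,0],[0,1.5,0],[0,0,0],[0,0,0]], "delta_rot": [[0,0,0],[0,0,0],[0,0,0],[0,0,0],[0,0,0],[0,0,0],[0,0,0]]}'| grep -E "pos|wrist"
python3 -c "
from h import *
goto([462,-22,49.1],0.018)"
```

```text
eef_pos: [500.7, -21.5, 49.3]
wrist_force: [-0.3, 0.4, -0.7]
eef_pos: [509.7, -21.4, 49.5]
wrist_force: [-0.1, 0.4, 0.4]
pos [509.7 -21.4  49.5] slide [  0.2 -47.7   0.4]
rot [-0.0001  0.0001 -0.002 ]
t 12.02 F [-0.07  0.37  0.42] T [-0.03 -0.06  0.02] gap 13.4 grip 25.0
```

```bash
python3 -m pendant '{"slide": [[0,1.5,0.2],[0,2,0],[0,2,0],[0,2,0],[0,1.5,0],[0,0,0],[0,0,0]], "delta_rot": [[0,0,0],[0,0,0],[0,0,0],[0,0,0],[0,0,0],[0,0,0],[0,0,0]]}'| grep -E "pos|wrist"
for i in 1 2; do python3 -m pendant '{"slide": [[0,1,0],[0,1,0],[0,1,0],[0,1,0],[0,0,0]], "delta_rot": [[0,0,0],[0,0,0],[0,0,0],[0,0,0],[0,0,0]]}'| grep -E "pos|wrist"; done
python3 -c "
from h import *
goto([462,-22,49.1],0.018)"
```

```text
eef_pos: [518.7, -21.3, 49.3]
wrist_force: [0.2, -0.3, -0.8]
eef_pos: [522.8, -21.2, 49.4]
wrist_force: [-0.4, -0.3, -0.8]
eef_pos: [526.8, -21.2, 49.4]
wrist_force: [0.2, -0.0, -1.5]
pos [526.8 -21.2  49.4] slide [  0.2 -64.8   0.3]
rot [ 0.0002  0.0001 -0.002 ]
t 13.43 F [ 0.25 -0.03 -1.52] T [-0.07 -0.08  0.03] gap 13.4 grip 25.0
```

```bash
for i in 1 2 3; do python3 -m pendant '{"slide": [[0,0.75,0],[0,0.75,0],[0,0.75,0],[0,0.75,0],[0,0,0]], "delta_rot": [[0,0,0],[0,0,0],[0,0,0],[0,0,0],[0,0,0]]}'| grep -E "pos|wrist"; done
```

```text
eef_pos: [529.7, -21.1, 49.4]
wrist_force: [0.8, 0.0, -0.6]
eef_pos: [532.3, -21.1, 49.4]
wrist_force: [-1.5, -0.3, -0.1]
eef_pos: [535.4, -21.0, 49.4]
wrist_force: [-3.7, 0.1, 1.8]
```

Run-on is felt at TCP x ≈ 532, so the ledge should come at about 547 and the stops at about 557.

```bash
for i in 1 2 3; do python3 -m pendant '{"slide": [[0,0.75,0],[0,0.75,0],[0,0.75,0],[0,0.75,0],[0,0,0]], "delta_rot": [[0,0,0],[0,0,0],[0,0,0],[0,0,0],[0,0,0]]}'| grep -E "pos|wrist"; done
```

```text
eef_pos: [539.9, -21.0, 49.8]
wrist_force: [0.0, -0.8, 0.6]
eef_pos: [541.9, -21.0, 49.4]
wrist_force: [-0.7, -0.1, 1.2]
eef_pos: [544.8, -20.9, 49.4]
wrist_force: [-1.5, 0.8, 2.1]
```

```bash
for i in 1 2 3; do python3 -m pendant '{"slide": [[0,0.5,0],[0,0.5,0],[0,0,0]], "delta_rot": [[0,0,0],[0,0,0],[0,0,0]]}'| grep -E "pos|wrist"; done
```

```text
eef_pos: [545.7, -20.9, 49.4]
wrist_force: [-1.0, 0.9, 0.9]
eef_pos: [546.7, -20.8, 49.4]
wrist_force: [-0.7, -0.1, 1.6]
eef_pos: [547.1, -20.8, 49.2]
wrist_force: [-3.0, -0.8, 2.7]
```

```bash
for i in 1 2 3; do python3 -m pendant '{"slide": [[0,0.5,0],[0,0.5,0],[0,0,0]], "delta_rot": [[0,0,0],[0,0,0],[0,0,0]]}'| grep -E "pos|wrist"; done
```

```text
eef_pos: [547.6, -20.8, 49.2]
wrist_force: [-5.2, -0.6, 4.0]
eef_pos: [548.4, -20.8, 49.2]
wrist_force: [-5.2, -0.6, 3.6]
eef_pos: [549.3, -20.7, 49.2]
wrist_force: [-5.5, -0.1, 3.0]
```

```bash
for i in 1 2 3 4; do python3 -m pendant '{"slide": [[0,0.25,0],[0,0.25,0],[0,0,0]], "delta_rot": [[0,0,0],[0,0,0],[0,0,0]]}'| grep -E "pos|wrist"; done
```

```text
eef_pos: [549.7, -20.8, 49.2]
wrist_force: [-6.5, -0.1, 4.4]
eef_pos: [550.1, -20.7, 49.2]
wrist_force: [-6.1, -1.3, 4.6]
eef_pos: [550.8, -20.7, 49.2]
wrist_force: [-5.0, 0.8, 4.3]
eef_pos: [554.0, -20.8, 49.9]
wrist_force: [0.3, -0.2, 1.2]
```

The force fell away at 550.8→554. I'll check the tab.

```bash
python3 - <<'E'
from h import *
goto([462,-22,49.1],0.018)
m=manip.camera_model("wrist");p,d=manip.camera("wrist");cv2.imwrite("pics/w6.png",cv2.resize(p[150:270,260:480,::-1],None,fx=3.6,fy=3.6,interpolation=2)); np.savez("w6.npz",p=p,d=d,m=m)
T=np.array(m["world_from_camera"])
def tabz(d,p,m,n):
    h,s,v=hsv(p); r=((h<6)|(h>175))&(s>150)&(v>80); c=[q for q in blobs(r,150) if 180<q[:,1].mean()<300 and 300<q[:,0].mean()<420][0]
    x0,y0=c.min(0);x1,y1=c.max(0); out=[]
    for u in range(x0+2,x1-1,4):
        D=d[y0+4:y1-4,u]; vv=np.arange(y0+4,y1-4)[D>0]; D=D[D>0]
        e=cast(m,np.c_[np.full(len(vv),u),vv],-1000)-T0(m); e/=np.linalg.norm(e,axis=1)[:,None]; R3=np.array(m["world_from_camera"])[:3,2]
        P=T0(m)+e*(D/(e@R3))[:,None]; out.append((np.median(P[:,0]).round(1),np.median(P[:,2]).round(1)))
    print(n,(x0,y0,x1,y1),out)
def T0(m): return np.array(m["world_from_camera"])[:3,3]
for n in("w4","w5","w6"):
    f=np.load(n+".npz",allow_pickle=True); tabz(f["d"],f["p"],f["m"].item(),n)
E
```

```text
pos [554.  -20.8  49.9] slide [  0.3 -92.    0.5]
rot [ 0.0035  0.0003 -0.002 ]
t 18.43 F [ 0.32 -0.19  1.23] T [ 0.   -0.27 -0.02] gap 13.3 grip 25.0
w4 (np.int32(338), np.int32(242), np.int32(378), np.int32(267)) [(np.float64(502.0), np.float64(43.8)), (np.float64(504.6), np.float64(44.7)), (np.float64(507.2), np.float64(44.5)), (np.float64(510.0), np.float64(44.5)), (np.float64(512.7), np.float64(44.5)), (np.float64(515.6), np.float64(44.2)), (np.float64(518.1), np.float64(44.3)), (np.float64(520.9), np.float64(44.2)), (np.float64(523.6), np.float64(44.3)), (np.float64(526.2), np.float64(44.4))]
w5 (np.int32(338), np.int32(242), np.int32(378), np.int32(268)) [(np.float64(532.0), np.float64(43.9)), (np.float64(534.5), np.float64(44.7)), (np.float64(537.2), np.float64(44.5)), (np.float64(539.9), np.float64(44.8)), (np.float64(542.6), np.float64(44.6)), (np.float64(545.2), np.float64(44.5)), (np.float64(547.9), np.float64(44.3)), (np.float64(550.6), np.float64(44.4)), (np.float64(553.4), np.float64(44.4)), (np.float64(556.1), np.float64(44.3))]
w6 (np.int32(338), np.int32(244), np.int32(379), np.int32(270)) [(np.float64(593.8), np.float64(45.6)), (np.float64(596.4), np.float64(46.2)), (np.float64(599.0), np.float64(46.3)), (np.float64(601.6), np.float64(46.7)), (np.float64(604.0), np.float64(47.3)), (np.float64(606.8), np.float64(47.4)), (np.float64(609.3), np.float64(48.1)), (np.float64(611.8), np.float64(47.9)), (np.float64(614.4), np.float64(48.2)), (np.float64(617.0), np.float64(48.7))]
```

View pics/w6.png

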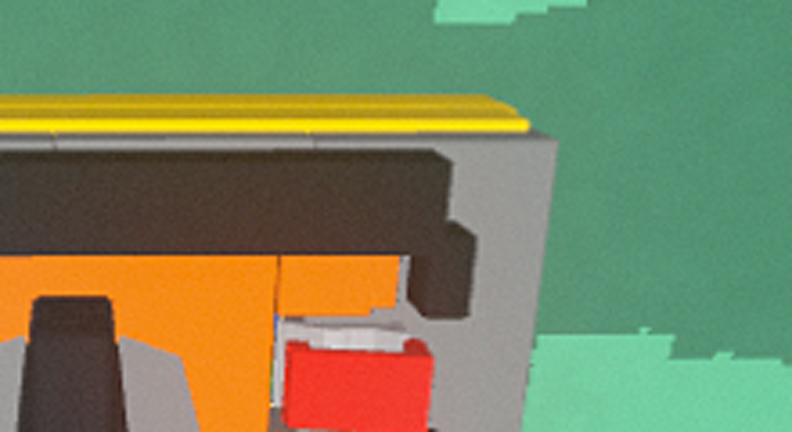

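Not clicked yet. The tab is still raised (slope ≈0.14), sitting on the ledge's flat top, and the nose is short of the stop (crop 400 against 408). Continuing in small steps.

```bash
python3 -m pendant '{"slide": [[0,0.25,0.3],[0,0.25,0.2],[0,0,0]], "delta_rot": [[0,0,0],[0,0,0],[0,0,0]]}'| grep -E "pos|wrist";  python3 -m pendant '{"slide": [[0,0.25,0],[0,0,0]], "delta_rot": [[0,0,0],[0,0,0]]}'| grep -E "pos|wrist"; cat > tab.py <<'E'
from h import *
def tabz():
    goto([462,-22,49.1],0.018)
    m=manip.camera_model("wrist");p,d=manip.camera("wrist"); np.savez("wl.npz",p=p,d=d,m=m); T=np.array(m["world_from_camera"])
    h,s,v=hsv(p); r=((h<6)|(h>175))&(s>150)&(v>80); c=[q for q in blobs(r,150) if 180<q[:,1].mean()<300 and 300<q[:,0].mean()<420][0]
    (x0,y0),(x1,y1)=c.min(0),c.max(0); V,U=np.mgrid[y0+4:y1-4,x0+4:x1-3]; D=d[y0+4:y1-4,x0+4:x1-3]; k=D>0
    e=cast(m,np.c_[U[k],V[k]],-1000)-T[:3,3]; e/=np.linalg.norm(e,axis=1)[:,None]; P=T[:3,3]+e*(D[k]/(e@T[:3,2]))[:,None]
    a=np.polyfit(P[:,0],P[:,2],1); print("tab slope",a[0].round(3),"tip z",np.polyval(a,P[:,0].max()).round(1)); return p
E
python3 -c "
from tab import *
tabz()"
```

```text
eef_pos: [554.2, -20.8, 49.3]
wrist_force: [1.5, 0.4, 2.1]
eef_pos: [554.2, -20.8, 49.3]
wrist_force: [1.9, -0.5, 2.7]
pos [554.2 -20.8  49.3] slide [  0.3 -92.2   0.1]
rot [ 0.0019  0.0003 -0.002 ]
t 18.9 F [ 1.88 -0.5   2.67] T [-0.02 -0.59 -0.03] gap 13.4 grip 25.0
tab slope 0.143 tip z 48.6
```

```bash
for i in 1 2 3; do python3 -m pendant '{"slide": [[0,0.25,0],[0,0.25,0],[0,0,0]], "delta_rot": [[0,0,0],[0,0,0],[0,0,0]]}'| grep -E "pos|wrist"; done; python3 -c "
from tab import *
tabz()"
```

```text
eef_pos: [554.2, -20.8, 49.3]
wrist_force: [1.4, -0.3, 3.6]
eef_pos: [554.2, -20.8, 49.2]
wrist_force: [-0.5, -0.8, 6.1]
eef_pos: [554.2, -20.8, 49.1]
wrist_force: [-0.5, -1.3, 6.2]
pos [554.2 -20.8  49.1] slide [  0.3 -92.2   0.2]
rot [-0.0014  0.0003 -0.002 ]
t 19.7 F [-0.47 -1.27  6.21] T [-0.04 -0.06  0.  ] gap 13.6 grip 25.0
tab slope 0.161 tip z 48.7
```

```bash
python3 -m pendant '{"slide": [[0,0,-0.4],[0,0.25,0],[0,0,0]], "delta_rot": [[0,0,0],[0,0,0],[0,0,0]]}'| grep -E "pos|wrist"; for i in 1 2 3; do python3 -m pendant '{"slide": [[0,0.25,0],[0,0,0]], "delta_rot": [[0,0,0],[0,0,0]]}'| grep -E "pos|wrist"; done; python3 -c "
from tab import *
tabz()"
```

```text
eef_pos: [554.9, -20.7, 49.2]
wrist_force: [0.6, 0.2, 3.3]
eef_pos: [555.3, -20.6, 49.2]
wrist_force: [0.9, -0.7, 3.4]
eef_pos: [555.3, -20.6, 49.2]
wrist_force: [-0.3, -0.1, 4.2]
eef_pos: [555.4, -20.6, 49.2]
wrist_force: [-0.8, -0.0, 4.6]
pos [555.4 -20.6  49.2] slide [  0.1 -93.5   0.1]
rot [-0.001  -0.0001 -0.0019]
t 20.5 F [-0.83 -0.01  4.61] T [-0.    0.02  0.03] gap 14.0 grip 25.0
tab slope 0.031 tip z 45.5
```

```bash
python3 -m pendant '{"slide": [[0,0.2,-0.2],[0,0,0],[0,0,0]], "delta_rot": [[0,0,0],[0,0,0],[0,0,0]]}'| grep -E "pos|wrist"; python3 -c "
from tab import *
p=tabz(); cv2.imwrite('pics/w7.png',cv2.resize(p[150:300,260:460,::-1],None,fx=4,fy=4,interpolation=2))"
```

```text
eef_pos: [555.6, -20.6, 49.1]
wrist_force: [-1.2, -0.4, 3.6]
pos [555.6 -20.6  49.1] slide [  0.1 -93.6   0.1]
rot [-0.001  -0.0001 -0.002 ]
t 20.8 F [-1.2  -0.37  3.59] T [ 0.05  0.09 -0.  ] gap 13.7 grip 25.0
tab slope 0.003 tip z 44.6
```

View pics/w7.png

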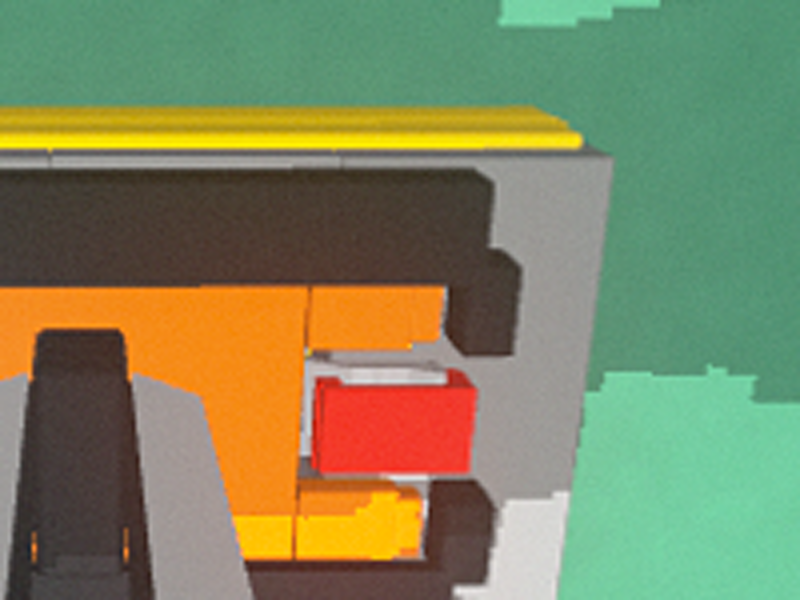

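Clicked: the tab lies flat (slope 0.003) behind the ledge, with the nose just short of the stops (crop 445 against 450). Now release and lift clear.

```bash
python3 -m pendant '{"slide": [[0,0,-0.3],[0,0,0],[0,0,0],[0,0,0],[0,0,0],[0,0,0]], "delta_rot": [[0,0,0],[0,0,0],[0,0,0],[0,0,0],[0,0,0],[0,0,0]]}' 0.3
python3 -m pendant '{"slide": [[0,0,-3],[0,0,-10],[0,0,-20],[0,0,-25],[0,0,-25],[0,0,-15],[0,0,0],[0,0,0]], "delta_rot": [[0,0,0],[0,0,0],[0,0,0],[0,0,0],[0,0,0],[0,0,0],[0,0,0],[0,0,0]]}'
python3 - <<'E'
from tab import *
p=tabz(); cv2.imwrite('pics/w8.png',p[:,:,::-1])
E
```

```text
time_s: 21.35
eef_pos: [555.9, -20.7, 49.5]
eef_rot: [-0.0, 0.701, 0.713, -0.0]
wrist_force: [0.2, -0.2, -0.3]
finger_gap: 33.1
grip_force: 0.0
time_s: 22.02
eef_pos: [556.9, -20.8, 149.4]
eef_rot: [0.001, 0.701, 0.713, 0.001]
wrist_force: [-0.4, -0.0, 0.3]
finger_gap: 32.7
grip_force: 0.0
pos [556.9 -20.8 149.4] slide [  0.4 -95.2 100. ]
rot [ 0.0034  0.0007 -0.0019]
t 22.02 F [-0.36 -0.    0.26] T [-0.02 -0.1  -0.  ] gap 32.7 grip 0.0
tab slope -0.031 tip z 44.2
```

View pics/w8.png

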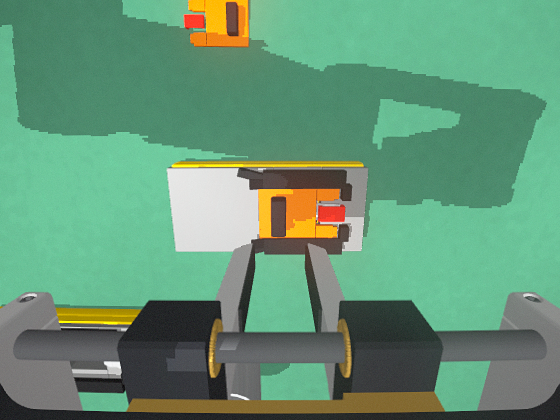

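The cover sits under both rails over the bay, with the tab flat behind the ledge (331,213) and the gripper clear. Handing in.

```bash
python3 -c "
from cell import manip
print(manip.close_job())"
```

```text
the job is handed in; nothing more can be done
None
```

The cover is fitted: it slid home under both rails, the tab clicked down flat behind the ledge, the gripper let go and lifted clear, and the job was handed in at about 22 s (no verdict came back).

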